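Throw the used petri dishes into the locked waste canister

ROBOT

A 6-joint arm with a two-finger parallel gripper is mounted at the origin on a cart in front of the work surface, level with it; the furniture and walls round the work are solid. World frame = base frame: x ahead of the robot, y to its left, z up, the work surface at z = 0. Lengths are in m, angles in rad, forces in N, time in s.
With the tool pointing down it reaches from about 0.375 to 0.9 m from the base axis. Payload 3.1 kg.
Tool frame: the origin (TCP) lies on the centre line of the jaws, within the pads' length; the fingertips stand 22 mm ahead of it and the grasp point (between the pads) lies 3 mm ahead of it; z points along the fingers, y is the line along which they close (so a half turn about z gives the same grasp; the last joint's range is limited). The gripper opens to 85 mm and grips with 20 to 120 N. Pads are 22 mm wide; open, the fingers measure 114 mm over their backs; the gripper's body (76 mm by 85 mm) begins 54 mm behind the grasp point. The pads swing forward as they close: fully open they stand 13 mm farther back than shut.
Start: joints at [1.002, 0.527, 1.433, -0, 1.181, -0.178], TCP at [0.237, 0.578, 0.253] pointing down, gripper open.
Joint ranges: [-3.08, 3.08], [-0.75, 2.2], [0.22, 2.44], [-1.43, 4.57], [0, 2.65], [-2.85, 2.85]. Speed limits (rad/s): [2.79, 2.79, 3.14, 3.14, 3.14, 3.14].

INTERFACE

Orientations are given as a unit quaternion [x, y, z, w].
In Python, from station import manip gives the robot as it stands.
- The arm moves only by the tool drive_effector, called after "Request:" as name(argument=value, ...), one argument or row to a line, values as JSON. Schema: {"type":"object","properties":{"steps":{"type":"array","items":{"type":"array","items":{"type":"number"},"minItems":5,"maxItems":5},"minItems":1,"maxItems":20},"grip_n":{"type":"number"},"only":{"type":"string"},"quiet":{"type":"boolean"},"lines":{"type":"string"}},"required":["steps"],"additionalProperties":false}. steps is a list of rows, 1 to 20 of them, each of 5 numbers: dx, dy, dz in m, then a turn about the tool's z in rad, then the opening from 0.0 (shut) to 1.0 (fully open); each row is the pose to reach, as a shift and turn from the pose commanded when the call began, along the tool's axes at that moment; what a row does not reach only later rows make up. A row lasts 1/10 s, in which the tool goes at most 0.05 m and 0.15 rad, less where a joint would pass 70% of its speed; a pose out of reach is approached as far as the arm can. The fingers move at their own pace and stop on an object; grip_n is the grip in N (left out, the last holds). Time passes only in rows, so rows that do not move let the fingers close. The tool returns the time, the measured TCP pose, the force, the opening and the grip force at its end. only (a regular expression) keeps the lines of the reply that match it, lines (a string "A,B") keeps lines A to B, and quiet returns only ok. Input that does not fit is refused with a message, and nothing moves.
- manip.sense(): the state, without advancing time (a new reading comes with each control period).
- manip.snapshot(name): name is "scene" or "side" or "wrist"; returns a dict with "pixels" (480x640x3 uint8, red, green, blue), "range_z" (480x640 float32, m along the optical axis (not along the pixel's ray), 0 where there is no reading), "fov_y" (degrees; the focal length in pixels is half the picture's height over the tangent of half this angle, whatever the lens; pixels are square), "cx", "cy" (the principal point, pixels), "R" (3x3) and "t" (3): a world point X has camera coordinates R X + t; the wrist camera has in their place "hand_eye" (4x4, takes a point from camera to tool coordinates, whose origin is the TCP and whose axes are the flange's). Camera axes: x right, y down, z forward; pixel columns grow to the right and rows downward; lengths in m; the calibration is good to about 2 mm. A picture is of the moment at which its call begins: read the wrist's pose just before it.
- manip.sign_off(): hands the job in; it is judged then, once.
The state is a dict: "t": time; "q": joint angles; "qd": joint speeds; "tau": joint torques, N m; "tcp_pos": TCP position; "tool_rot": TCP orientation; "force": force on the tool from outside, world axes, zero at the start; "ft_torque": the same for the moment, N m; "finger_gap": opening from 0.0 (shut) to 1.0 (fully open); "gripper_force": force on a finger pad.
Only numpy, scipy, OpenCV 4.12 (cv2) and the standard library are available. Lean on these libraries where they do the work, as an engineer would, in place of code of your own. Each camera call takes 0.05 s, during which the arm holds its last target. There are 200 camera calls.

TASK

Clear the used petri dishes off the deck: flip up the canister's locking tab, unscrew the cap and stand it upright on the deck, drop every used dish into the canister. Then put the cap back, turn it clockwise until the clutch gives its first click and stop there (a second click is over-tightening), and fold the tab down flat over the cap. Leave the other things on the deck where they are.

Things in the scene. Friction and masses are not known exactly. Their poses are not given: they have to be found in the camera images.
- canister: solid-waste canister, fixed to the deck: white round drum 160 mm in diameter, shoulder 100 mm high, neck 100 mm wide with its rim 130 mm high. Origin: centre of the underside, z up. Its -x axis points to the tab's tongue, roughly at the robot; the hinge bracket is on its +x side, 76 to 93 mm from the axis, up to 180 mm high.
- canister_mouth (a point): centre of the round mouth at the rim, 130 mm above the deck; bore 92 mm in diameter, drum below it 150 mm wide and 125 mm deep. Axes as the canister's. Outside the neck are two flanges for the cap's lugs.
- canister_cap: loose grey screw cap (bayonet): knurled skirt 123 mm in diameter, 27 mm high without its grip bar, about 0.17 kg. Origin: centre of the skirt's lower edge, z up. Fully home its origin is 108 mm above the canister's underside, on its axis, and its axes are parallel to the canister's. Unscrewing is anticlockwise from above. It stands on its skirt on the deck.
- cap_lug (a point): one of two facing lugs inside the skirt, 55 mm from the cap's axis toward its +y (the other toward -y). Turned 49 to 150 degrees (0.86 to 2.6 rad) anticlockwise from home the lugs clear the neck's flanges and the cap lifts off or goes on; a half turn more is the same. Clockwise from there is home, at a hard stop. With lugs on top of the flanges the cap stands 15 mm too high.
- cap_bar (a point): grip bar on top of the cap, 47 mm above the cap's origin on its axis: dark grey, 54 mm long (point x), 14 mm thick (point y, grasp across it), 27 mm high; its top is 10 mm above this point, the disc it stands on 16 mm below. At the start it lies along the canister's x axis, under the shut tab. It drives the cap through the slip clutch.
- cap_clutch (a joint): angle (rad) by which the bar has slipped clockwise on the cap; 0 at the start, bar along the cap's x. Anticlockwise it drives solidly at 0; clockwise it turns the cap to its stop, then slips at 0.45 N m and stays where left. One click per 20 degrees of slip, as the bar's pointer passes a notch: first at 0.35, second at 0.70. Pressing down hard on the cap makes it slip early.
- lock_tab (a joint): flip-top locking tab over the cap (rad): 0 shut, flat over the bar; grows as it is lifted, up to 2.2 (leaning back behind the cap). The hinge is stiff (0.09 N m) and the tab stays where it is left. It cannot shut unless the cap is down at home.
- tab_tongue (a point): grip point on the tab's tongue, 148 mm from the hinge axis: tongue 20 mm wide (point y, parallel to the hinge; grasp across it), 8 mm thick (point z), free for 30 mm toward the hinge and 28 mm outward. Pinched at its sides it pivots between the pads as the tab swings. Shut: 172 mm above the deck, 64 mm from the canister's axis toward -x. Nearer the hinge the tab is 60 mm wide.
- tab_hinge (a point): middle of the tab's hinge axis (point y): 172 mm above the deck, 84 mm from the canister's axis toward its +x.
- used_dish_0: used petri dish with its cover on, to be thrown away: round clear plastic, 62 mm in diameter, 14 mm high, lying flat on the deck; origin: centre of the underside. Grasp it across its diameter close to the deck. Two to four are present.
- used_dish_1: used petri dish with its cover on, to be thrown away: round clear plastic, 62 mm in diameter, 14 mm high, lying flat on the deck; origin: centre of the underside. Grasp it across its diameter close to the deck. Two to four are present.
- used_dish_2: used petri dish with its cover on, to be thrown away: round clear plastic, 62 mm in diameter, 14 mm high, lying flat on the deck; origin: centre of the underside. Grasp it across its diameter close to the deck. Two to four are present.
- used_dish_3: used petri dish with its cover on, to be thrown away: round clear plastic, 62 mm in diameter, 14 mm high, lying flat on the deck; origin: centre of the underside. Grasp it across its diameter close to the deck. Two to four are present.
- tip_box: teal box of pipette tips, 69 x 118 x 66 mm; not part of the job. Origin: centre of the underside.
- amber_bottle: amber wedge bottle, 33 x 56 x 94 mm; not part of the job. Origin: centre of the underside.
- label_roll: roll of white labels, 58 x 58 x 24 mm, lying flat; not part of the job. Origin: centre of the underside.
- marker_pen: marker pen lying on the deck, 12 x 132 x 14 mm; not part of the job. Origin: centre of the underside.
- folded_wipe: small folded wipe, 23 x 35 x 9 mm, among the dishes; not part of the job. Origin: centre of the underside.
- cap_opener: blue bottle-cap opener lying on the deck, 25 x 90 x 12 mm; not part of the job. Origin: centre of the underside.

How it is judged:
By the outcome, as a careful person would: the job done as asked, in the order asked, and still so for the second after the job is handed in, with the robot touching nothing.
Of used_dish_0, used_dish_1, used_dish_2, used_dish_3 only 2 to 4 are there at a start; the rules pass over those that are not, and their reading is None.
At some moment in a run one of used_dish_0, used_dish_1, used_dish_2, used_dish_3 may be knocked a few centimetres aside while the robot is not near it.
It also fails if it takes over 210 s, if anything falls off the work surface, if the arm or the gripper's body presses on something with over 40 N, if the wrist force passes 120 N, or if a joint passes its speed limit or range.

## Working session

There is one attempt and no reset: what is moved stays moved. The work goes in short steps, Python scripts to look and compute and a tool call to move; the robot and the scene stay as the last step left them, time stands still between calls to the robot, and variables do not carry over. Pictures are saved under pics/ and viewed, at most 14 in all, crops included, and the job is handed in when it is done.

```bash
ls; mkdir -p pics; python3 - <<'E'
from station import manip
import cv2,numpy as np
s=manip.sense(); print(s)
for n in ["scene","side"]:
    d=manip.snapshot(n); cv2.imwrite(f"pics/{n}0.png",d["pixels"][:,:,::-1]); np.savez(f"pics/{n}0.npz",**d)
    print(n,d["fov_y"],d["cx"],d["cy"],d["R"],d["t"])
E
```

```text
pics
station.py
{'t': 0.0, 'q': array([ 1.00249778e+00,  5.28454671e-01,  1.43391809e+00,  2.59036671e-05,
        1.18140437e+00, -1.78502115e-01]), 'qd': array([-0.00197856,  0.00063877,  0.00076283, -0.00094072, -0.00067284,
       -0.00010136]), 'tau': array([ 1.13220543e-03, -4.42363966e+01, -1.78023523e+01, -1.49911116e-04,
        8.30896577e-03,  8.66775025e-06]), 'tcp_pos': array([0.23709758, 0.5775499 , 0.25233561]), 'tool_rot': array([ 1.93671401e-01,  9.81065847e-01, -1.01260611e-03, -4.09582298e-04]), 'force': array([-0.14230995,  0.96430589, -0.68027193]), 'ft_torque': array([-0.08743407, -0.00142765, -0.08838674]), 'gripper_force': 0.0, 'finger_gap': 1.000526469301596}
scene 45.03985395360298 310.4046223591543 234.61306083701172 [[ 0.81118352 -0.58466252  0.01228956]
 [-0.2602114  -0.37968818 -0.88776512]
 [ 0.52370919  0.71694255 -0.46013265]] [-0.5395804   0.19914396  0.83584964]
side 48.42670788019686 332.50625934272045 229.9354190142209 [[-0.9753608  -0.21942299 -0.02290964]
 [-0.08177277  0.45601702 -0.88620635]
 [ 0.20490124 -0.86249755 -0.46272395]] [0.55660252 0.20610892 0.88303066]
```
View pics/scene0.png

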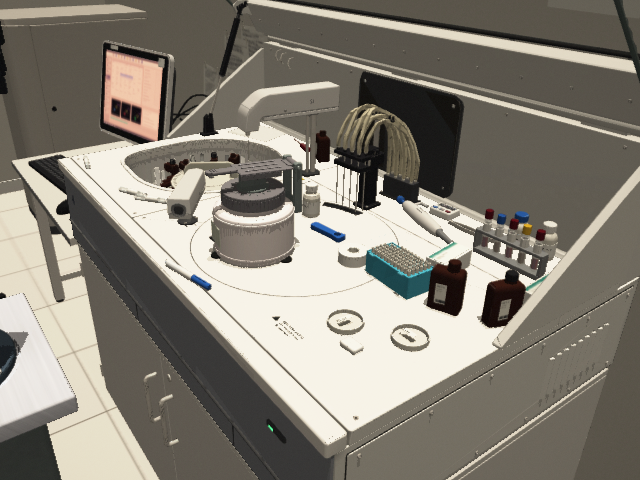

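View pics/side0.png

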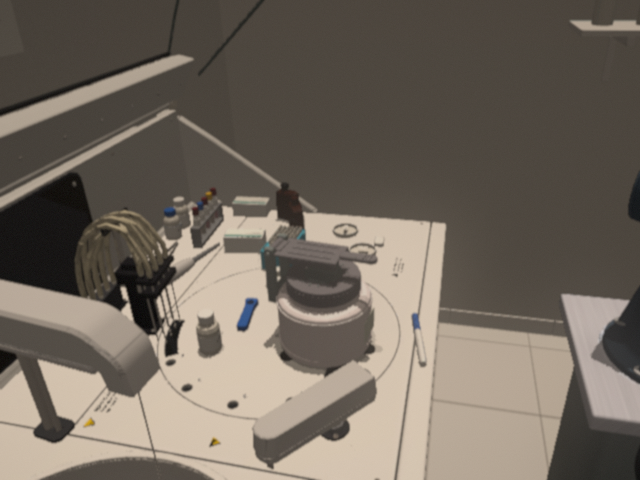

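Scene: two dishes at (346,321) and (410,337), wipe (351,346), canister (255,215) with the tab's tongue pointing left to ~(250,168), and the hinge at (292,180). The side view shows the same two dishes at (346,230) and (362,250). Next I measure them.

```bash
cat > h.py <<'E'
import numpy as np,cv2
from scipy.optimize import least_squares
def cloud(d,R=None,t=None):
    z=d["range_z"].astype(float); f=240/np.tan(np.radians(float(d["fov_y"]))/2)
    v,u=np.mgrid[0:480,0:640]
    P=np.stack([(u-d["cx"])*z/f,(v-d["cy"])*z/f,z],-1)
    P[z<=0]=np.nan
    if "R" in d: return (P-d["t"])@np.asarray(d["R"])
    return P
def circ(p,r=None):
    c0=p.mean(0)
    if r is None: f=lambda q:np.hypot(p[:,0]-q[0],p[:,1]-q[1])-q[2]; return least_squares(f,[*c0,.05],loss='soft_l1',f_scale=.002).x
    f=lambda q:np.hypot(p[:,0]-q[0],p[:,1]-q[1])-r
    return least_squares(f,c0,loss='soft_l1',f_scale=.002).x
def topmap(W,col,fn,x0=.2,x1=1.0,y0=-.6,y1=.7,s=.002):
    # robot-top view: up = +x, left = +y
    h=int((x1-x0)/s);w=int((y1-y0)/s);im=np.zeros((h,w,3),np.uint8);zz=np.full((h,w),-9.)
    p=W.reshape(-1,3);c=col.reshape(-1,3);k=np.isfinite(p[:,0])&(p[:,2]<.3);p=p[k];c=c[k]
    o=np.argsort(p[:,2]);p=p[o];c=c[o]
    r=((x1-p[:,0])/s).astype(int);q=((y1-p[:,1])/s).astype(int)
    k=(r>=0)&(r<h)&(q>=0)&(q<w);im[r[k],q[k]]=c[k][:,::-1]
    cv2.imwrite(fn,im)
E
python3 - <<'E'
from h import *
np.set_printoptions(precision=4,suppress=True)
for n in["scene","side"]:
    d=np.load(f"pics/{n}0.npz");W=cloud(d)
    m=W.reshape(-1,3);m=m[np.isfinite(m[:,0])]
    if n=="scene":
        for nm,(u,v) in dict(dish0=(346,321),dish1=(410,337),wipe=(351,346),can=(255,225),tongue=(250,168),box=(400,262),roll=(352,252),op=(328,232),pen=(190,275),hinge=(292,175),corner=(345,430)).items(): print(nm,W[v,u])
        c=W[225,255][:2]
    else: print(W[250,362],W[230,346],W[255,365])
    near=np.hypot(m[:,0]-c[0],m[:,1]-c[1])<.2
    a=m[near]
    for lo,hi in[(.02,.09),(.11,.132)]:
        b=a[(a[:,2]>lo)&(a[:,2]<hi)];print(n,lo,len(b),circ(b[:,:2]))
    b=a[(a[:,2]>.16)&(a[:,2]<.19)]
    print(n,'tab',len(b),b.mean(0),np.histogram(b[:,2],8))
    topmap(W,d["pixels"],f"pics/top_{n}.png")
im=np.maximum(cv2.imread("pics/top_scene.png"),0);s=cv2.imread("pics/top_side.png")
cv2.imwrite("pics/top.png",np.where(im.sum(2,keepdims=True)>0,im,s))
E
```

```text
dish0 [ 0.5648 -0.2401  0.0002]
dish1 [ 0.6184 -0.3349  0.0034]
wipe [ 0.5232 -0.3034  0.0081]
can [ 0.5337 -0.0053  0.0902]
tongue [0.5647 0.0595 0.1751]
box [ 0.7104 -0.2099  0.0508]
roll [ 0.7091 -0.0796  0.0118]
op [0.7238 0.018  0.0107]
pen [0.4105 0.0258 0.0093]
hinge [ 0.8614  0.3561 -0.0014]
corner [ 0.4161 -0.4226 -0.0029]
scene 0.02 2935 [0.5751 0.0689 0.0847]
scene 0.11 881 [0.5819 0.076  0.0753]
scene tab 1289 [0.5814 0.0527 0.1732] (array([ 47,  73,  69,  83, 346, 442, 158,  71]), array([0.16  , 0.1628, 0.1655, 0.1683, 0.1711, 0.1738, 0.1766, 0.1794,
       0.1821]))
[ 0.5579 -0.2483  0.0019] [ 0.613  -0.338   0.0019] [0.497  0.0771 0.1822]
side 0.02 3252 [0.5694 0.0626 0.0821]
side 0.11 1086 [0.5755 0.0513 0.0753]
side tab 2171 [0.5826 0.0712 0.1744] (array([ 52,  98,  86, 116, 613, 810, 282, 114]), array([0.1602, 0.1631, 0.166 , 0.1689, 0.1718, 0.1747, 0.1776, 0.1804,
       0.1833]))
```

View pics/top.png

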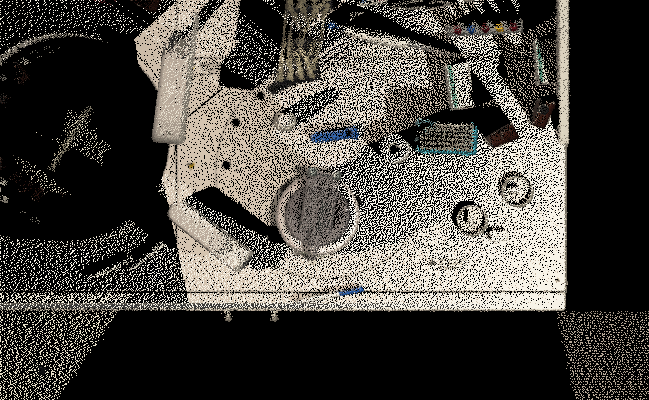

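Top view: canister at about (317,210) px, dishes at (470,217) and (516,188), and free deck between them. Next I bring the wrist camera over the area.

```bash
cat > to.py <<'E'
import sys,numpy as np
from scipy.spatial.transform import Rotation as Ro
from station import manip
s=manip.sense();R=Ro.from_quat(s["tool_rot"]).as_matrix()
yaw=np.arctan2(R[1,1],R[0,1]);print("tcp",s["tcp_pos"].round(4),"yaw",round(yaw,3),"q6",s["q"][5].round(3),"tilt",np.degrees(np.arccos(-R[2,2])).round(2),"t",round(s["t"],2),"F",s["force"].round(1),"gap",round(s["finger_gap"],3),"gf",round(s["gripper_force"],1))
a=list(map(float,sys.argv[1:]))
if a:
    print("delta",(R.T@(np.array(a[:3])-s["tcp_pos"])).round(4),"turn",round(yaw-a[3],3) if len(a)>3 else 0)
E
python3 to.py 0.48 -0.03 0.42 -1.571
```

```text
tcp [0.2371 0.5776 0.2524] yaw 1.181 q6 -0.178 tilt 0.11 t 0.1 F [-0.   0.4 -0.1] gap 1.003 gf 0.0
delta [-0.4555 -0.4701 -0.1668] turn 2.752
```

Request:
drive_effector(
  steps=[
    [0,0,-0.1,0,1],
    [-0.45,-0.47,-0.167,2.75,1],
    [-0.45,-0.47,-0.167,2.75,1],
    [-0.45,-0.47,-0.167,2.75,1],
    [-0.45,-0.47,-0.167,2.75,1],
    [-0.45,-0.47,-0.167,2.75,1],
    [-0.45,-0.47,-0.167,2.75,1],
    [-0.45,-0.47,-0.167,2.75,1],
    [-0.45,-0.47,-0.167,2.75,1],
    [-0.45,-0.47,-0.167,2.75,1],
    [-0.45,-0.47,-0.167,2.75,1],
    [-0.45,-0.47,-0.167,2.75,1],
    [-0.45,-0.47,-0.167,2.75,1],
    [-0.45,-0.47,-0.167,2.75,1],
    [-0.45,-0.47,-0.167,2.75,1],
    [-0.45,-0.47,-0.167,2.75,1],
    [-0.45,-0.47,-0.167,2.75,1],
    [-0.45,-0.47,-0.167,2.75,1],
    [-0.45,-0.47,-0.167,2.75,1],
    [-0.45,-0.47,-0.167,2.75,1],
  ],
)

```text
t: 2.1
tcp_pos: [0.4747, -0.0276, 0.4198]
tool_rot: [1.0, -0.001, -0.001, -0.0]
force: [-0.1, -0.7, 0.7]
finger_gap: 0.999
gripper_force: 0.0
```

```bash
cat >> h.py <<'E'
def wrist(fn=None):
    from station import manip
    from scipy.spatial.transform import Rotation as Ro
    s=manip.sense();d=manip.snapshot("wrist");P=cloud(d)
    H=np.asarray(d["hand_eye"]);R=Ro.from_quat(s["tool_rot"]).as_matrix()
    W=(P@H[:3,:3].T+H[:3,3])@R.T+s["tcp_pos"]
    if fn: cv2.imwrite(f"pics/{fn}.png",d["pixels"][:,:,::-1]);np.savez(f"pics/{fn}.npz",W=W,pix=d["pixels"])
    return d,W,H
E
python3 - <<'E'
from h import *
d,W,H=wrist("w1");np.set_printoptions(precision=4,suppress=True);print(H,d["fov_y"])
E
python3 to.py
```

```text
[[-0.0009 -0.948  -0.3183  0.0829]
 [ 1.     -0.0011  0.0005 -0.0006]
 [-0.0009 -0.3183  0.948  -0.1191]
 [ 0.      0.      0.      1.    ]] 60.21574175306503
tcp [ 0.4747 -0.0276  0.4198] yaw -1.573 q6 1.279 tilt 0.07 t 2.15 F [ 0.8  0.3 -0.3] gap 0.997 gf 0.0
```

View pics/w1.png

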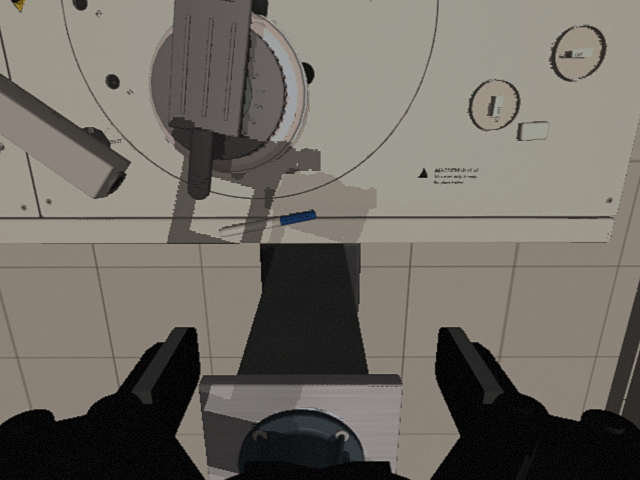

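Wrist view: tab at (210,90) with its tongue at (198,160–195), dishes at (494,105) and (578,53), wipe (533,130), pen (270,222). I'll move farther to cover the rear of the deck.

Request:
drive_effector(
  steps=[
    [0.05,0,0,0,1],
    [0.1,0,0,0,1],
    [0.15,0,0,0,1],
    [0.2,0,0,0,1],
    [0.2,0,0,0,1],
    [0.2,0,0,0,1],
  ],
)

```text
t: 2.75
tcp_pos: [0.6755, -0.0272, 0.4177]
tool_rot: [1.0, 0.001, -0.002, -0.0]
force: [-0.2, -0.0, -0.6]
finger_gap: 1.003
gripper_force: 0.0
```

```bash
python3 - <<'E'
from h import *
np.set_printoptions(precision=4,suppress=True)
d,W,H=wrist("w2")
for n in["w1","w2"]:
    f=np.load(f"pics/{n}.npz");W=f["W"];m=W.reshape(-1,3);m=m[np.isfinite(m[:,0])]
    c=np.array([.578,.068]);a=m[np.hypot(*(m[:,:2]-c).T)<.14]
    b=a[(a[:,2]>.168)&(a[:,2]<.185)]
    for lo in np.arange(.47,.7,.02):
        k=b[(b[:,0]>lo)&(b[:,0]<lo+.02)]
        if len(k)>10: print(n,lo.round(2),len(k),np.percentile(k[:,1],[2,98]),np.median(k[:,2]))
    print("tipmin",b[:,0].min() if len(b) else 0)
    for lo,hi,r in[(.03,.09,.08),(.096,.104,None),(.128,.14,.0615)]:
        k=a[(a[:,2]>lo)&(a[:,2]<hi)];print(lo,len(k),circ(k[:,:2],r) if len(k)>50 else'')
    for c in[(.566,-.24),(.624,-.332)]:
        k=m[(np.hypot(*(m[:,:2]-c).T)<.05)&(m[:,2]>.008)&(m[:,2]<.02)]; k=k[np.hypot(*(k[:,:2]-np.array([.523,-.303])).T)>.028]
        if len(k)>20: print("dish",len(k),circ(k[:,:2]),circ(k[:,:2],.031))
E
```

```text
w1 0.47 158 [0.068  0.0849] 0.17956545435505777
w1 0.49 549 [0.0651 0.0852] 0.17941525357658303
w1 0.51 575 [0.062  0.0821] 0.1785683536079691
w1 0.53 1241 [0.0392 0.0951] 0.175182244618113
w1 0.55 1896 [0.0363 0.0949] 0.17456326551189383
w1 0.57 1937 [0.0332 0.0917] 0.17393996082278723
w1 0.59 2049 [0.0301 0.0886] 0.1732849675916037
w1 0.61 2171 [0.0272 0.0852] 0.17262270420016942
w1 0.63 893 [0.025  0.0833] 0.1720884347841545
tipmin 0.4818973983386238
0.03 764 [0.5727 0.0642]
0.096 2240 [0.5733 0.0675 0.0705]
0.128 5935 [0.5817 0.0713]
dish 299 [ 0.5605 -0.229   0.0195] [ 0.5563 -0.2162]
dish 361 [ 0.6031 -0.3327  0.0195] [ 0.645  -0.3311]
w2 0.47 86 [0.0689 0.0856] 0.17964901531991306
w2 0.49 348 [0.0656 0.0857] 0.17932152846189442
w2 0.51 343 [0.0624 0.0824] 0.17857377655540005
w2 0.53 739 [0.0397 0.09  ] 0.17524962897102725
w2 0.55 1130 [0.0369 0.0948] 0.17452283352643294
w2 0.57 1176 [0.0336 0.0921] 0.17395633100553487
w2 0.59 1238 [0.0305 0.0887] 0.17329475380548354
w2 0.61 1301 [0.0273 0.0856] 0.1726169589842285
w2 0.63 1290 [0.0237 0.0825] 0.17234240530505682
w2 0.65 1049 [0.0211 0.0804] 0.17674959496131135
tipmin 0.48254203995103995
0.03 1205 [0.5733 0.0647]
0.096 1617 [0.5749 0.0652 0.069 ]
0.128 3361 [0.5799 0.0693]
dish 218 [ 0.5627 -0.2299  0.0193] [ 0.5524 -0.2174]
dish 253 [ 0.6328 -0.3317  0.0193] [ 0.6448 -0.3403]
```

View pics/w2.png

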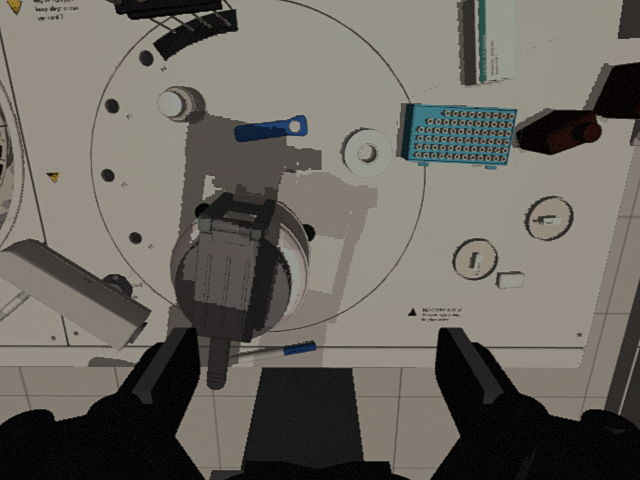

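Rear view: no more dishes, so two in total at (475,259) and (549,217); roll (367,153), opener (270,128), box (460,135). Canister C=(0.573, 0.064), x axis at −0.157 rad. Going to the tongue.

```bash
python3 to.py 0.510 0.074 0.25 -1.728
```

```text
tcp [ 0.6746 -0.0271  0.419 ] yaw -1.568 q6 1.363 tilt 0.17 t 2.8 F [-0.1 -0.4 -0.1] gap 1.005 gf 0.0
delta [-0.1638 -0.1015  0.1695] turn 0.16
```

Request:
drive_effector(
  steps=[
    [-0.16,-0.1,0.07,0.16,0.7],
    [-0.164,-0.101,0.1,0.16,0.7],
    [-0.164,-0.101,0.17,0.16,0.7],
    [-0.164,-0.101,0.17,0.16,0.7],
    [-0.164,-0.101,0.17,0.16,0.7],
    [-0.164,-0.101,0.17,0.16,0.7],
    [-0.164,-0.101,0.17,0.16,0.7],
    [-0.164,-0.101,0.17,0.16,0.7],
  ],
)

```text
t: 3.6
tcp_pos: [0.5114, 0.0732, 0.2521]
tool_rot: [0.997, -0.079, 0.002, 0.0]
force: [1.3, -0.4, 0.9]
finger_gap: 0.702
gripper_force: 0.0
```

```bash
python3 to.py 0.51 0.074 0.175 -1.728
```

```text
tcp [0.5114 0.0732 0.2521] yaw -1.729 q6 1.655 tilt 0.22 t 3.6 F [ 1.3 -0.4  0.9] gap 0.702 gf 0.0
delta [-0.0018 -0.0006  0.0771] turn -0.001
```

Request:
drive_effector(
  steps=[
    [-0.001,0,0.04,0,0.7],
    [-0.001,0,0.077,0,0.7],
    [-0.001,0,0.077,0,0.7],
    [-0.001,0,0.077,0,0],
    [-0.001,0,0.077,0,0],
    [-0.001,0,0.077,0,0],
    [-0.001,0,0.077,0,0],
    [-0.001,0,0.077,0,0],
  ],
  grip_n=30,
)

```text
t: 4.4
tcp_pos: [0.5118, 0.0737, 0.1747]
tool_rot: [0.997, -0.079, 0.003, -0.0]
force: [2.8, 1.5, 0.8]
finger_gap: 0.223
gripper_force: 31.4
```

```bash
python3 to.py
```

```text
tcp [0.5118 0.0737 0.1747] yaw -1.729 q6 1.655 tilt 0.3 t 4.4 F [2.8 1.5 0.8] gap 0.223 gf 31.4
```

Request:
drive_effector(
  steps=[
    [0.001,0,-0.015,0,0],
    [0.003,0,-0.029,0,0],
    [0.007,0,-0.043,0,0],
    [0.012,0,-0.057,0,0],
    [0.018,0,-0.07,0,0],
    [0.026,0,-0.083,0,0],
    [0.035,0,-0.095,0,0],
    [0.045,0,-0.105,0,0],
    [0.056,0,-0.115,0,0],
    [0.068,0,-0.124,0,0],
    [0.081,0,-0.131,0,0],
    [0.094,0,-0.137,0,0],
  ],
)

```text
t: 5.6
tcp_pos: [0.5997, 0.0596, 0.309]
tool_rot: [0.997, -0.079, -0.005, -0.0]
force: [-2.7, 2.0, -3.3]
finger_gap: 0.231
gripper_force: 37.7
```

```bash
python3 to.py
```

```text
tcp [0.5997 0.0596 0.309 ] yaw -1.729 q6 1.642 tilt 0.56 t 5.6 F [-2.7  2.  -3.3] gap 0.231 gf 37.7
```

Request:
drive_effector(
  steps=[
    [0.014,0,-0.005,0,0],
    [0.028,0,-0.008,0,0],
    [0.043,0,-0.01,0,0],
    [0.058,0,-0.01,0,0],
    [0.072,0,-0.009,0,0],
    [0.087,0,-0.006,0,0],
    [0.101,0,-0.002,0,0],
    [0.114,0,0.003,0,0],
    [0.127,0,0.01,0,0],
    [0.127,0,0.01,0,0],
    [0.127,0,0.01,0,0.6],
    [0.127,0,0.01,0,0.6],
    [0.127,0,0.01,0,0.6],
    [0.127,0,0.01,0,0.6],
  ],
)

```text
t: 7.0
tcp_pos: [0.7281, 0.0385, 0.3007]
tool_rot: [0.997, -0.079, 0.0, 0.0]
force: [1.2, -0.4, 0.9]
finger_gap: 0.599
gripper_force: 0.0
```

```bash
python3 to.py 0.573 0.064 0.42 -1.728
```

```text
tcp [0.7281 0.0385 0.3007] yaw -1.729 q6 1.629 tilt 0.04 t 7.0 F [ 1.2 -0.4  0.9] gap 0.599 gf 0.0
delta [-0.1571 -0.0007 -0.1194] turn -0.001
```

Request:
drive_effector(
  steps=[
    [0,0,-0.05,0,0.6],
    [0,0,-0.1,0,0.6],
    [-0.05,0,-0.12,0,0.6],
    [-0.1,0,-0.12,0,0.6],
    [-0.157,0,-0.1,0,0.6],
    [-0.157,0,-0.08,0,0.6],
    [-0.157,0,-0.08,0,0.6],
    [-0.157,0,-0.08,0,0.6],
  ],
)

```text
t: 7.8
tcp_pos: [0.574, 0.0633, 0.3811]
tool_rot: [0.997, -0.079, 0.001, 0.0]
force: [0.7, -0.0, 0.5]
finger_gap: 0.601
gripper_force: 0.0
```

```bash
python3 - <<'E'
from h import *
np.set_printoptions(precision=4,suppress=True)
d,W,H=wrist("w3");m=W.reshape(-1,3);m=m[np.isfinite(m[:,0])]
C=np.array([.573,.064]);a=m[np.hypot(*(m[:,:2]-C).T)<.062]
b=a[(a[:,2]>.15)&(a[:,2]<.172)];print(len(b),np.median(b[:,2]),b[:,2].max());r=cv2.minAreaRect(b[b[:,2]>.158][:,:2].astype(np.float32)*1000);print(r)
a=m[np.hypot(*(m[:,:2]-C).T)<.09]
b=a[(a[:,2]>.131)&(a[:,2]<.14)];print(len(b),cv2.minEnclosingCircle(b[:,:2].astype(np.float32)*1000),circ(b[:,:2]))
E
python3 to.py
```

```text
1048 0.162821384504005 0.16557058266516964
((572.1791381835938, 64.23287963867188), (13.702574729919434, 54.3057746887207), 80.56826782226562)
12857 ((572.47119140625, 64.34770965576172), 61.238372802734375) [0.5724 0.0644 0.0447]
tcp [0.575  0.0631 0.3816] yaw -1.729 q6 1.646 tilt 0.2 t 7.85 F [ 0.6 -0.   0.1] gap 0.597 gf 0.0
```

View pics/w3.png

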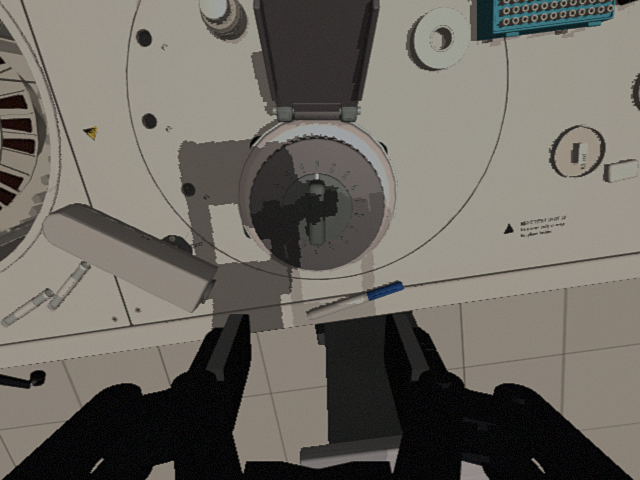

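Tab leans back open at (317,55); the bar is at (317,205), centred on (0.572, 0.064) at −0.164 rad with its top at z=0.165. Grasping the bar.

```bash
python3 to.py 0.5723 0.0643 0.164 -1.733
```

```text
tcp [0.575  0.0631 0.3816] yaw -1.729 q6 1.646 tilt 0.2 t 7.85 F [ 0.6 -0.   0.1] gap 0.597 gf 0.0
delta [-0.0037 -0.0008  0.2176] turn 0.004
```

Request:
drive_effector(
  steps=[
    [-0.003,-0.001,0.05,0.004,0.6],
    [-0.003,-0.001,0.1,0.004,0.6],
    [-0.003,-0.001,0.15,0.004,0.6],
    [-0.003,-0.001,0.19,0.004,0.6],
    [-0.003,-0.001,0.215,0.004,0.6],
    [-0.003,-0.001,0.215,0.004,0.6],
    [-0.003,-0.001,0.215,0.004,0.6],
  ],
)

```text
t: 8.55
tcp_pos: [0.5727, 0.0645, 0.1658]
tool_rot: [0.997, -0.081, 0.001, 0.0]
force: [0.3, -0.1, 0.3]
finger_gap: 0.598
gripper_force: 0.0
```

```bash
python3 to.py 0.5723 0.0643 0.164 -1.733
```

```text
tcp [0.5727 0.0645 0.1658] yaw -1.733 q6 1.652 tilt 0.13 t 8.55 F [ 0.3 -0.1  0.3] gap 0.598 gf 0.0
delta [-0.0004  0.0003  0.0018] turn -0.0
```

Request:
drive_effector(
  steps=[
    [0,0,0.001,0,0],
    [0,0,0.001,0,0],
    [0,0,0.001,0,0],
    [0,0,0.001,0,0],
    [0,0,0.001,0,0],
    [0,0,0.001,-0.1,0],
    [0,0,0.001,-0.2,0],
    [0,0,0.001,-0.3,0],
  ],
  grip_n=60,
)

```text
t: 9.35
tcp_pos: [0.5717, 0.0649, 0.1662]
tool_rot: [0.998, 0.071, 0.002, 0.0]
force: [-0.5, -0.1, 6.5]
finger_gap: 0.149
gripper_force: 60.5
```

```bash
python3 to.py
```

```text
tcp [0.5717 0.0649 0.1662] yaw -1.43 q6 1.348 tilt 0.24 t 9.35 F [-0.5 -0.1  6.5] gap 0.149 gf 60.5
```

Request:
drive_effector(
  steps=[
    [0,0,-0.001,-0.15,0],
    [0,0,-0.001,-0.3,0],
    [0,0,-0.001,-0.45,0],
    [0,0,-0.001,-0.6,0],
    [0,0,-0.001,-0.75,0],
    [0,0,-0.001,-0.9,0],
    [0,0,-0.001,-1.05,0],
    [0,0,-0.001,-1.2,0],
    [0,0,-0.001,-1.35,0],
    [0,0,-0.001,-1.43,0],
    [0,0,-0.001,-1.43,0],
    [0,0,-0.001,-1.43,0],
  ],
)

```text
t: 10.55
tcp_pos: [0.5708, 0.065, 0.1662]
tool_rot: [0.709, 0.706, 0.001, 0.001]
force: [0.3, 0.2, 6.2]
finger_gap: 0.15
gripper_force: 60.3
```

```bash
python3 to.py
```

```text
tcp [0.5708 0.065  0.1662] yaw -0.004 q6 -0.077 tilt 0.09 t 10.55 F [0.3 0.2 6.2] gap 0.15 gf 60.3
```

Request:
drive_effector(
  steps=[
    [0,0,-0.005,0,0],
    [0,0,-0.01,0,0],
    [0,0,-0.02,0,0],
    [0,0,-0.03,0,0],
    [0,0,-0.03,0,0],
  ],
)

```text
t: 11.05
tcp_pos: [0.5713, 0.0649, 0.1971]
tool_rot: [0.708, 0.706, 0.001, 0.001]
force: [0.2, 0.5, -1.0]
finger_gap: 0.143
gripper_force: 59.4
```

```bash
python3 to.py 0.48 -0.115 0.3 0
```

```text
tcp [0.5713 0.0649 0.1971] yaw -0.003 q6 -0.078 tilt 0.18 t 11.05 F [ 0.2  0.5 -1. ] gap 0.143 gf 59.4
delta [-0.1802 -0.0904 -0.1031] turn -0.003
```

Request:
drive_effector(
  steps=[
    [0,0,-0.04,0,0],
    [-0.05,-0.02,-0.04,0,0],
    [-0.1,-0.045,-0.04,0,0],
    [-0.14,-0.065,-0.04,0,0],
    [-0.18,-0.081,-0.04,0,0],
    [-0.18,-0.081,0,0,0],
    [-0.18,-0.081,0.04,0,0],
    [-0.18,-0.081,0.08,0,0],
    [-0.18,-0.081,0.11,0,0],
    [-0.18,-0.081,0.125,0,0],
    [-0.18,-0.081,0.132,0,0],
    [-0.18,-0.081,0.135,0,0],
  ],
)

```text
t: 12.25
tcp_pos: [0.4888, -0.1148, 0.0599]
tool_rot: [0.708, 0.706, -0.0, -0.0]
force: [-0.1, -0.3, -2.8]
finger_gap: 0.153
gripper_force: 59.3
```

```bash
python3 to.py
```

```text
tcp [ 0.4888 -0.1148  0.0599] yaw -0.003 q6 -0.451 tilt 0.04 t 12.25 F [-0.1 -0.3 -2.8] gap 0.153 gf 59.3
```

Request:
drive_effector(
  steps=[
    [0,0,0.001,0,0],
    [0,0,0.002,0,0],
    [0,0,0.002,0,0],
  ],
)

```text
t: 12.55
tcp_pos: [0.4893, -0.115, 0.0591]
tool_rot: [0.708, 0.706, 0.0, 0.001]
force: [-0.5, -1.1, -1.4]
finger_gap: 0.146
gripper_force: 59.3
```

```bash
python3 to.py
```

```text
tcp [ 0.4893 -0.115   0.0591] yaw -0.003 q6 -0.451 tilt 0.1 t 12.55 F [-0.5 -1.1 -1.4] gap 0.146 gf 59.3
```

Request:
drive_effector(
  steps=[
    [0,0,0.001,0,0],
    [0,0,0.0015,0,0],
    [0,0,0.002,0,0],
    [0,0,0.0025,0,0],
  ],
)

```text
t: 12.95
tcp_pos: [0.4893, -0.115, 0.0581]
tool_rot: [0.708, 0.706, 0.0, 0.001]
force: [-2.5, 0.9, 19.4]
finger_gap: 0.148
gripper_force: 62.4
```

```bash
python3 to.py
```

```text
tcp [ 0.4893 -0.115   0.0581] yaw -0.003 q6 -0.451 tilt 0.13 t 12.95 F [-2.5  0.9 19.4] gap 0.148 gf 62.4
```

Request:
drive_effector(
  steps=[
    [0,0,-0.001,0,0.6],
    [0,0,-0.001,0,0.6],
    [0,0,-0.001,0,0.6],
    [0,0,-0.04,0,1],
    [0,0,-0.09,0,1],
    [0,0,-0.14,0,1],
    [-0.05,0.03,-0.19,0,1],
    [-0.1,0.07,-0.24,0,1],
    [-0.14,0.1,-0.24,0,1],
    [-0.165,0.1,-0.24,0,1],
    [-0.165,0.1,-0.24,0,1],
    [-0.165,0.1,-0.24,0,1],
  ],
)

```text
t: 14.15
tcp_pos: [0.5896, -0.2838, 0.2962]
tool_rot: [0.709, 0.705, 0.0, 0.002]
force: [-0.2, 0.8, -0.6]
finger_gap: 1.001
gripper_force: 0.0
```

```bash
python3 to.py; python3 - <<'E'
from h import *
np.set_printoptions(precision=4,suppress=True)
d,W,H=wrist("w4");m=W.reshape(-1,3);m=m[np.isfinite(m[:,0])]
C=np.array([.489,-.115]);a=m[np.hypot(*(m[:,:2]-C).T)<.09]
for lo,hi in[(.02,.035),(.045,.065)]:
    b=a[(a[:,2]>lo)&(a[:,2]<hi)]
    if len(b)>50:print(lo,len(b),cv2.minEnclosingCircle(b[:,:2].astype(np.float32)*1000),np.median(b[:,2]),cv2.minAreaRect(b[:,:2].astype(np.float32)*1000))
for c in[(.563,-.235),(.624,-.332)]:
    k=m[(np.hypot(*(m[:,:2]-c).T)<.045)&(m[:,2]>.009)&(m[:,2]<.02)]; k=k[np.hypot(*(k[:,:2]-np.array([.523,-.303])).T)>.028]
    print("dish",len(k),cv2.minEnclosingCircle(k[:,:2].astype(np.float32)*1000), np.median(k[:,2]))
E
```

```text
tcp [ 0.5896 -0.2838  0.2962] yaw -0.006 q6 -0.613 tilt 0.22 t 14.15 F [-0.2  0.8 -0.6] gap 1.001 gf 0.0
0.02 8285 ((491.2593994140625, -118.90143585205078), 61.575523376464844) 0.025690111226036483 ((491.20458984375, -146.4214630126953), (60.84886932373047, 123.01378631591797), 89.885986328125)
0.045 582 ((491.7574462890625, -131.18093872070312), 11.567441940307617) 0.05454122903579878 ((491.0743408203125, -131.7846221923828), (14.39111042022705, 20.668764114379883), 0.8318885564804077)
dish 306 ((560.9526977539062, -242.83766174316406), 30.16379165649414) 0.012490351644193126
dish 261 ((618.3341674804688, -333.692626953125), 30.305688858032227) 0.012590255580741783
```

View pics/w4.png

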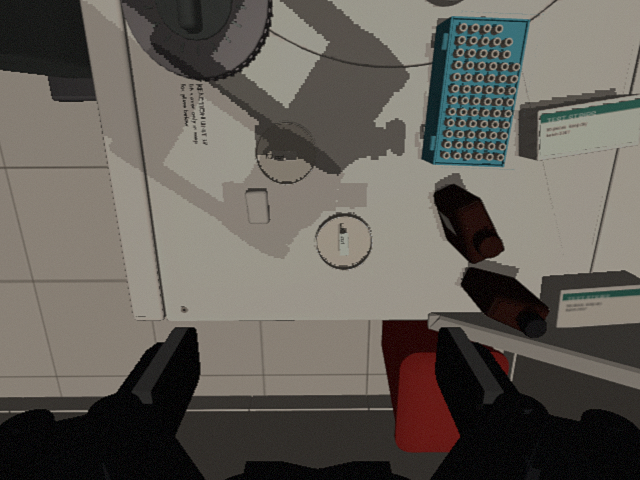

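Wrist view: cap upright on deck at (200,30), dishes at (285,152) and (343,241), wipe at (257,206). Measured dish0 (0.561,−0.243) and dish1 (0.618,−0.334). Grasping dish0.

```bash
python3 to.py 0.561 -0.243 0.06 0
```

```text
tcp [ 0.5883 -0.2812  0.2952] yaw -0.005 q6 -0.612 tilt 0.04 t 14.2 F [ 0.3 -0.4 -0.6] gap 1.0 gf 0.0
delta [ 0.038  -0.0274  0.2352] turn -0.005
```

Request:
drive_effector(
  steps=[
    [0.041,-0.029,0.05,0,1],
    [0.041,-0.029,0.1,0,1],
    [0.041,-0.029,0.15,0,1],
    [0.041,-0.029,0.2,0,1],
    [0.041,-0.029,0.236,0,1],
    [0.041,-0.029,0.25,0,1],
    [0.041,-0.029,0.263,0,1],
    [0.041,-0.029,0.27,0,1],
    [0.041,-0.029,0.27,0,1],
  ],
)

```text
t: 15.1
tcp_pos: [0.5601, -0.2392, 0.0267]
tool_rot: [0.708, 0.706, 0.0, 0.001]
force: [0.0, -0.2, 0.7]
finger_gap: 0.998
gripper_force: 0.0
```

```bash
python3 to.py  0.561 -0.243 0.02 0
```

```text
tcp [ 0.5601 -0.2392  0.0267] yaw -0.003 q6 -0.584 tilt 0.09 t 15.1 F [ 0.  -0.2  0.7] gap 0.998 gf 0.0
delta [-0.0038  0.0009  0.0067] turn -0.003
```

Request:
drive_effector(
  steps=[
    [-0.004,0.001,0.003,0,1],
    [-0.004,0.001,0.006,0,1],
    [-0.004,0.001,0.009,0,1],
    [-0.004,0.001,0.009,0,0.7],
    [-0.004,0.001,0.009,0,0.7],
    [-0.004,0.001,0.009,0,0.5],
    [-0.004,0.001,0.009,0,0.5],
    [-0.004,0.001,0.009,0,0.5],
  ],
  grip_n=25,
)

```text
t: 15.9
tcp_pos: [0.5604, -0.243, 0.0173]
tool_rot: [0.708, 0.706, -0.0, 0.0]
force: [-2.1, 1.7, 5.5]
finger_gap: 0.711
gripper_force: 27.3
```

```bash
python3 to.py  0.573 0.064 0.30 0
```

```text
tcp [ 0.5604 -0.243   0.0173] yaw -0.003 q6 -0.589 tilt 0.01 t 15.9 F [-2.1  1.7  5.5] gap 0.711 gf 27.3
delta [ 0.307   0.0117 -0.2827] turn -0.003
```

Request:
drive_effector(
  steps=[
    [0,0,-0.05,0,0.5],
    [0,0,-0.1,0,0.5],
    [0.02,0,-0.15,0.15,0.5],
    [0.06,0,-0.2,0.3,0.5],
    [0.1,0.004,-0.22,0.45,0.5],
    [0.15,0.008,-0.22,0.6,0.5],
    [0.2,0.012,-0.22,0.75,0.5],
    [0.25,0.012,-0.22,0.8,0.5],
    [0.29,0.012,-0.22,0.8,0.5],
    [0.307,0.012,-0.22,0.8,0.5],
    [0.307,0.012,-0.22,0.8,0.5],
    [0.307,0.012,-0.22,0.8,0.5],
  ],
)

```text
t: 17.1
tcp_pos: [0.5733, 0.0642, 0.2365]
tool_rot: [0.927, 0.375, -0.0, 0.0]
force: [0.0, 0.3, -0.6]
finger_gap: 0.711
gripper_force: 27.7
```

```bash
python3 to.py  0.573 0.064 0.156 -0.8
```

```text
tcp [0.5733 0.0642 0.2365] yaw -0.801 q6 0.72 tilt 0.04 t 17.1 F [ 0.   0.3 -0.6] gap 0.711 gf 27.7
delta [-0.0003 -0.0001  0.0805] turn -0.001
```

Request:
drive_effector(
  steps=[
    [0,0,0.03,0,0.5],
    [0,0,0.06,0,0.5],
    [0,0,0.079,0,0.5],
    [0,0,0.079,0,0.5],
    [0,0,0.079,0,0.5],
    [0,0,0.079,0,1],
    [0,0,0.079,0,1],
    [0,0,0.079,0,1],
    [0,0,0.079,0,1],
    [0,0,0.03,0,1],
    [0,0,-0.02,0,1],
    [0,0,-0.06,0,1],
    [0,0,-0.1,0,1],
    [0,0,-0.1,0,1],
  ],
)

```text
t: 18.5
tcp_pos: [0.5765, 0.064, 0.3439]
tool_rot: [0.927, 0.375, 0.006, 0.003]
force: [0.3, 0.5, 0.4]
finger_gap: 0.999
gripper_force: 0.0
```

```bash
python3 - <<'E'
from h import *
from station import manip
d,W,H=wrist("w5")
m=W.reshape(-1,3);m=m[np.isfinite(m[:,0])];a=m[np.hypot(m[:,0]-.573,m[:,1]-.064)<.045];print(len(a),np.histogram(a[:,2],np.arange(-.02,.2,.02)))
s=manip.snapshot("scene");np.savez("pics/s5.npz",**s);Ws=cloud(s).reshape(-1,3)
for c in[(.561,-.243),(.618,-.334)]:
    k=Ws[(np.hypot(Ws[:,0]-c[0],Ws[:,1]-c[1])<.06)&(Ws[:,2]>.007)&(Ws[:,2]<.02)];k=k[np.hypot(k[:,0]-.523,k[:,1]+.303)>.028];print(len(k),k.mean(0) if len(k) else'')
cv2.imwrite("pics/c5.png",np.hstack([d["pixels"][:,:,::-1][::2,::2],s["pixels"][180:420,200:520,::-1]]))
E
python3 to.py
```

```text
18128 (array([   0, 4254,    0,    0,    0,    0,   42,   43,    0,    0]), array([-0.02,  0.  ,  0.02,  0.04,  0.06,  0.08,  0.1 ,  0.12,  0.14,
        0.16,  0.18]))
0 
193 [ 0.61274482 -0.33806495  0.00997071]
tcp [0.5735 0.0641 0.3381] yaw -0.803 q6 0.72 tilt 0.16 t 18.6 F [ 0.2  0.2 -0.8] gap 1.002 gf 0.0
```

View pics/c5.png

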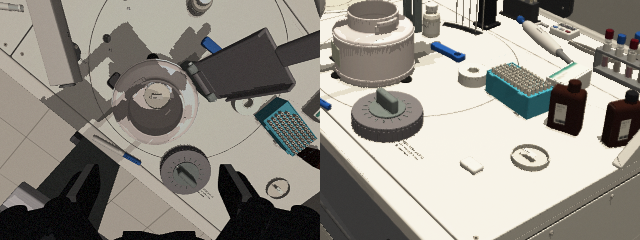

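Left half: dish0 lies inside the canister (155,90). Right half: dish1 remains at (530,157), the cap stands upright at (387,115), and nothing else has moved. Now dish1.

```bash
python3 to.py 0.6 -0.29 0.29 0
```

```text
tcp [0.5735 0.0641 0.3381] yaw -0.803 q6 0.72 tilt 0.16 t 18.6 F [ 0.2  0.2 -0.8] gap 1.002 gf 0.0
delta [-0.227   0.273   0.0483] turn -0.803
```

Request:
drive_effector(
  steps=[
    [-0.03,0.035,0,-0.1,1],
    [-0.06,0.07,0,-0.25,1],
    [-0.1,0.12,0,-0.4,1],
    [-0.14,0.17,0,-0.55,1],
    [-0.18,0.22,0.02,-0.7,1],
    [-0.21,0.25,0.04,-0.8,1],
    [-0.227,0.273,0.048,-0.8,1],
    [-0.227,0.273,0.048,-0.8,1],
    [-0.227,0.273,0.048,-0.8,1],
    [-0.227,0.273,0.048,-0.8,1],
    [-0.227,0.273,0.048,-0.8,1],
  ],
)

```text
t: 19.7
tcp_pos: [0.5997, -0.2882, 0.2888]
tool_rot: [0.708, 0.707, 0.0, -0.001]
force: [1.3, 0.1, 0.6]
finger_gap: 1.0
gripper_force: 0.0
```

```bash
python3 - <<'E'
from h import *
d,W,H=wrist("w6");m=W.reshape(-1,3);m=m[np.isfinite(m[:,0])]
for c in[(.618,-.334)]:
    k=m[(np.hypot(*(m[:,:2]-c).T)<.06)&(m[:,2]>.009)&(m[:,2]<.02)]; k=k[np.hypot(*(k[:,:2]-np.array([.523,-.303])).T)>.03]
    print("dish",len(k),cv2.minEnclosingCircle(k[:,:2].astype(np.float32)*1000))
E
python3 to.py 0.618 -0.334 0.0175 0
```

```text
dish 267 ((618.9071655273438, -334.48272705078125), 29.498220443725586)
tcp [ 0.5999 -0.2881  0.2893] yaw -0.001 q6 -0.615 tilt 0.03 t 19.75 F [0.3 0.3 0.8] gap 0.997 gf 0.0
delta [-0.046   0.0181  0.2717] turn -0.001
```

Request:
drive_effector(
  steps=[
    [-0.046,0.018,0.05,0,1],
    [-0.046,0.018,0.1,0,1],
    [-0.046,0.018,0.15,0,1],
    [-0.046,0.018,0.2,0,1],
    [-0.046,0.018,0.235,0,1],
    [-0.046,0.018,0.25,0,1],
    [-0.046,0.018,0.26,0,1],
    [-0.046,0.018,0.266,0,1],
    [-0.046,0.018,0.271,0,1],
    [-0.046,0.018,0.271,0,1],
    [-0.046,0.018,0.271,0,0.5],
    [-0.046,0.018,0.271,0,0.5],
    [-0.046,0.018,0.271,0,0.5],
    [-0.046,0.018,0.271,0,0.5],
    [-0.046,0.018,0.271,0,0.5],
  ],
)

```text
t: 21.25
tcp_pos: [0.6182, -0.3368, 0.0196]
tool_rot: [0.708, 0.706, 0.0, 0.001]
force: [0.1, 0.5, 6.2]
finger_gap: 0.709
gripper_force: 27.3
```

```bash
python3 to.py 0.573 0.064 0.25 0
```

```text
tcp [ 0.6182 -0.3368  0.0196] yaw -0.003 q6 -0.654 tilt 0.14 t 21.25 F [0.1 0.5 6.2] gap 0.709 gf 27.3
delta [ 0.4003 -0.046  -0.2311] turn -0.003
```

Request:
drive_effector(
  steps=[
    [0,0,-0.05,0,0.5],
    [0,0,-0.1,0,0.5],
    [0.02,0,-0.15,0.15,0.5],
    [0.06,0,-0.2,0.3,0.5],
    [0.1,-0.01,-0.22,0.45,0.5],
    [0.15,-0.02,-0.22,0.6,0.5],
    [0.2,-0.03,-0.22,0.75,0.5],
    [0.25,-0.035,-0.22,0.8,0.5],
    [0.3,-0.04,-0.22,0.8,0.5],
    [0.34,-0.046,-0.22,0.8,0.5],
    [0.37,-0.046,-0.22,0.8,0.5],
    [0.4,-0.046,-0.22,0.8,0.5],
    [0.4,-0.046,-0.22,0.8,0.5],
    [0.4,-0.046,-0.22,0.8,0.5],
  ],
)

```text
t: 22.65
tcp_pos: [0.5725, 0.0644, 0.2379]
tool_rot: [0.927, 0.375, -0.0, 0.0]
force: [-0.5, -0.4, 0.3]
finger_gap: 0.71
gripper_force: 27.7
```

```bash
python3 to.py  0.573 0.064 0.158 -0.8
```

```text
tcp [0.5725 0.0644 0.2379] yaw -0.801 q6 0.72 tilt 0.03 t 22.65 F [-0.5 -0.4  0.3] gap 0.71 gf 27.7
delta [0.     0.0006 0.0799] turn -0.001
```

Request:
drive_effector(
  steps=[
    [0,0,0.03,0,0.5],
    [0,0,0.06,0,0.5],
    [0,0,0.079,0,0.5],
    [0,0,0.079,0,0.5],
    [0,0,0.079,0,0.5],
    [0,0,0.079,0,1],
    [0,0,0.079,0,1],
    [0,0,0.079,0,1],
    [0,0,0.079,0,1],
    [0,0,0.03,0,1],
    [0,0,-0.02,0,1],
    [0,0,-0.06,0,1],
    [0,0,-0.1,0,1],
    [0,0,-0.1,0,1],
    [0,0,-0.1,0,1],
  ],
)

```text
t: 24.15
tcp_pos: [0.5728, 0.0641, 0.3391]
tool_rot: [0.927, 0.375, 0.001, 0.001]
force: [0.4, -0.1, -0.5]
finger_gap: 0.999
gripper_force: 0.0
```

```bash
python3 - <<'E'
from h import *
from station import manip
d,W,H=wrist("w7")
m=W.reshape(-1,3);m=m[np.isfinite(m[:,0])];a=m[np.hypot(m[:,0]-.573,m[:,1]-.064)<.045];print(len(a),np.histogram(a[:,2],np.arange(-.02,.2,.02))[0])
C=np.array([.49,-.116]);a=m[np.hypot(*(m[:,:2]-C).T)<.085]
b=a[(a[:,2]>.018)&(a[:,2]<.035)];print(cv2.minEnclosingCircle(b[:,:2].astype(np.float32)*1000))
b=a[(a[:,2]>.048)&(a[:,2]<.065)];print(len(b),cv2.minAreaRect(b[:,:2].astype(np.float32)*1000),b[:,2].max())
s=manip.snapshot("scene")
cv2.imwrite("pics/c7.png",np.hstack([d["pixels"][:,:,::-1][::2,::2],s["pixels"][180:420,200:520,::-1]]))
E
python3 to.py 0.4905 -0.1165 0.2 0
```

```text
21031 [   0 3326 1098    0    0    0   33   34    0    0]
((490.7108459472656, -114.22651672363281), 62.662086486816406)
554 ((490.886962890625, -114.12997436523438), (53.11076354980469, 14.254602432250977), 88.92822265625) 0.0576218204728266
tcp [0.5716 0.0641 0.3365] yaw -0.803 q6 0.72 tilt 0.17 t 24.25 F [ 0.4  0.9 -0.6] gap 0.996 gf 0.0
delta [-0.1835  0.0739  0.1367] turn -0.803
```

View pics/c7.png

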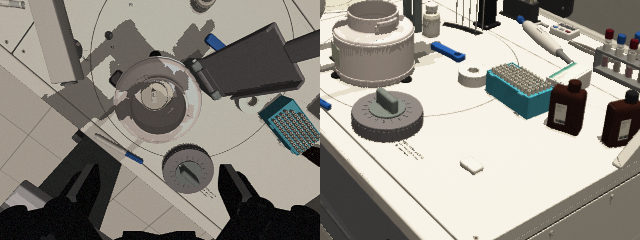

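Both dishes are in the canister (left half, (155,95)) and the deck is clear of dishes in the right half; the cap is at (0.491,−0.1145) with its bar along y. Regrasping the cap.

Request:
drive_effector(
  steps=[
    [-0.05,0.02,0,-0.15,0.6],
    [-0.1,0.04,0,-0.3,0.6],
    [-0.14,0.055,0.05,-0.45,0.6],
    [-0.183,0.073,0.1,-0.6,0.6],
    [-0.183,0.073,0.137,-0.75,0.6],
    [-0.183,0.073,0.137,-0.8,0.6],
    [-0.183,0.073,0.137,-0.8,0.6],
    [-0.183,0.073,0.137,-0.8,0.6],
  ],
)

```text
t: 25.05
tcp_pos: [0.4913, -0.1154, 0.1999]
tool_rot: [0.709, 0.705, -0.0, -0.001]
force: [0.0, -1.0, 0.6]
finger_gap: 0.597
gripper_force: 0.0
```

```bash
python3 to.py 0.4905 -0.1145 0.059 0
```

```text
tcp [ 0.4913 -0.1154  0.1999] yaw -0.005 q6 -0.447 tilt 0.17 t 25.05 F [ 0.  -1.   0.6] gap 0.597 gf 0.0
delta [ 0.0006 -0.0005  0.1409] turn -0.005
```

Request:
drive_effector(
  steps=[
    [0.001,0,0.05,0,0.6],
    [0.001,0,0.09,0,0.6],
    [0.001,0,0.12,0,0.6],
    [0.001,0,0.135,0,0.6],
    [0.001,0,0.14,0,0.6],
    [0.001,0,0.14,0,0.6],
    [0.001,0,0.14,0,0],
    [0.001,0,0.14,0,0],
    [0.001,0,0.14,0,0],
    [0.001,0,0.14,0,0],
    [0.001,0,0.14,0,0],
    [0.001,0,0.1,0,0],
    [0.001,0,0.05,0,0],
    [0.001,0,0,0,0],
    [0.001,0,-0.04,0,0],
    [0.001,0,-0.04,0,0],
  ],
  grip_n=60,
)

```text
t: 26.65
tcp_pos: [0.4949, -0.1161, 0.247]
tool_rot: [0.708, 0.706, 0.002, 0.007]
force: [1.6, 0.0, -0.7]
finger_gap: 0.149
gripper_force: 59.2
```

```bash
python3 to.py 0.5723 0.0643 0.24 -0.003; python3 - <<'E'
from h import *
d,W,H=wrist("w8");m=W.reshape(-1,3);m=m[np.isfinite(m[:,0])]
C=np.array([.491,-.115]);a=m[np.hypot(*(m[:,:2]-C).T)<.085];a=a[(a[:,2]>.1)&(a[:,2]<.24)];print(np.histogram(a[:,2],np.arange(.15,.25,.01)))
b=a[(a[:,2]>.19)&(a[:,2]<.219)];print(cv2.minEnclosingCircle(b[:,:2].astype(np.float32)*1000))
E
```

```text
tcp [ 0.4949 -0.1161  0.247 ] yaw -0.003 q6 -0.448 tilt 0.81 t 26.65 F [ 1.6  0.  -0.7] gap 0.149 gf 59.2
delta [0.1806 0.0767 0.0069] turn 0.0
(array([    0,     0,     0,   234,   577, 15244, 28495,   476,  3915]), array([0.15, 0.16, 0.17, 0.18, 0.19, 0.2 , 0.21, 0.22, 0.23, 0.24]))
((496.444580078125, -115.55089569091797), 62.420440673828125)
```

Request:
drive_effector(
  steps=[
    [0.04,0.02,0,0,0],
    [0.08,0.04,0,0,0],
    [0.12,0.055,0,0,0],
    [0.15,0.07,0,0,0],
    [0.17,0.077,0,0,0],
    [0.18,0.079,0,0,0],
    [0.18,0.079,0,0,0],
    [0.18,0.079,0,0,0],
    [0.18,0.079,0,0,0],
    [0.18,0.079,0,0,0],
  ],
)

```text
t: 27.7
tcp_pos: [0.571, 0.0639, 0.2408]
tool_rot: [0.709, 0.705, -0.0, -0.0]
force: [-0.0, 0.3, -2.3]
finger_gap: 0.147
gripper_force: 59.1
```

```bash
python3 - <<'E'
from h import *
d,W,H=wrist("w9");m=W.reshape(-1,3);m=m[np.isfinite(m[:,0])]
C=np.array([.573,.064]);a=m[np.hypot(*(m[:,:2]-C).T)<.085];a=a[(a[:,2]>.1)&(a[:,2]<.24)]
h,e=np.histogram(a[:,2],np.arange(.13,.25,.005));print(h)
b=a[(a[:,2]>.195)&(a[:,2]<.219)];print(cv2.minEnclosingCircle(b[:,:2].astype(np.float32)*1000),np.median(b[:,2]))
E
python3 to.py 0.5717 0.0648 0.166 -0.003
```

```text
[   69    78    83    89    97   107   114   189   805  1784   405   267
   335   729 33047  9801   138   175   377   662  5232   761     0]
((571.9511108398438, 64.93439483642578), 62.332706451416016) 0.20418968794220177
tcp [0.5711 0.064  0.2409] yaw -0.005 q6 -0.078 tilt 0.01 t 27.75 F [ 0.1  0.1 -0.8] gap 0.151 gf 59.1
delta [0.0008 0.0006 0.0749] turn -0.002
```

Request:
drive_effector(
  steps=[
    [-0.0005,0.0005,0.02,0,0],
    [-0.0005,0.0005,0.035,0,0],
    [-0.0005,0.0005,0.045,0,0],
    [-0.0005,0.0005,0.052,0,0],
    [-0.0005,0.0005,0.057,0,0],
    [-0.0005,0.0005,0.062,0,0],
    [-0.0005,0.0005,0.066,0,0],
    [-0.0005,0.0005,0.069,0,0],
    [-0.0005,0.0005,0.07,0,0],
    [-0.0005,0.0005,0.07,0,0],
  ],
)

```text
t: 28.75
tcp_pos: [0.5718, 0.0647, 0.1708]
tool_rot: [0.708, 0.706, 0.0, 0.0]
force: [0.1, 0.5, -2.3]
finger_gap: 0.147
gripper_force: 59.1
```

```bash
python3 to.py
```

```text
tcp [0.5718 0.0647 0.1708] yaw -0.003 q6 -0.079 tilt 0.01 t 28.75 F [ 0.1  0.5 -2.3] gap 0.147 gf 59.1
```

Request:
drive_effector(
  steps=[
    [0,0,0.001,0,0],
    [0,0,0.002,0,0],
    [0,0,0.002,0,0],
  ],
)

```text
t: 29.05
tcp_pos: [0.5721, 0.0646, 0.1702]
tool_rot: [0.708, 0.706, 0.0, 0.001]
force: [-2.0, 0.2, 5.5]
finger_gap: 0.15
gripper_force: 60.1
```

```bash
python3 to.py
```

```text
tcp [0.5721 0.0646 0.1702] yaw -0.003 q6 -0.079 tilt 0.07 t 29.05 F [-2.   0.2  5.5] gap 0.15 gf 60.1
```

Request:
drive_effector(
  steps=[
    [0,0,0.0005,0,0],
    [0,0,0.001,0,0],
    [0,0,0.001,0,0],
  ],
)

```text
t: 29.35
tcp_pos: [0.5721, 0.0646, 0.1702]
tool_rot: [0.708, 0.706, 0.0, 0.001]
force: [-3.3, 0.5, 11.0]
finger_gap: 0.144
gripper_force: 60.8
```

```bash
python3 to.py
```

```text
tcp [0.5721 0.0646 0.1702] yaw -0.003 q6 -0.079 tilt 0.09 t 29.35 F [-3.3  0.5 11. ] gap 0.144 gf 60.8
```

Request:
drive_effector(
  steps=[
    [0,0,-0.0015,0,0],
    [0,0,-0.0015,0.1,0],
    [0,0,-0.0015,0.2,0],
    [0,0,-0.0015,0.3,0],
    [0,0,-0.0015,0.4,0],
    [0,0,-0.0015,0.5,0],
    [0,0,-0.0015,0.6,0],
    [0,0,-0.0015,0.7,0],
    [0,0,-0.0015,0.8,0],
    [0,0,-0.0015,0.9,0],
    [0,0,-0.0015,1.0,0],
    [0,0,-0.0015,1.0,0],
  ],
)

```text
t: 30.55
tcp_pos: [0.5727, 0.0645, 0.1702]
tool_rot: [0.96, 0.28, 0.001, 0.0]
force: [-0.1, 0.5, 4.5]
finger_gap: 0.145
gripper_force: 59.9
```

```bash
python3 to.py; python3 -c "
from station import manip;print(manip.sense()['ft_torque'])"
```

```text
tcp [0.5727 0.0645 0.1702] yaw -1.003 q6 0.921 tilt 0.15 t 30.55 F [-0.1  0.5  4.5] gap 0.145 gf 59.9
[-0.02154054  0.04415526 -0.13504166]
```

Request:
drive_effector(
  steps=[
    [0,0,0,0.1,0],
    [0,0,0,0.2,0],
    [0,0,0,0.3,0],
    [0,0,0,0.4,0],
    [0,0,0,0.5,0],
    [0,0,0,0.6,0],
    [0,0,0,0.65,0],
    [0,0,0,0.65,0],
  ],
)

```text
t: 31.35
tcp_pos: [0.5727, 0.0645, 0.1702]
tool_rot: [0.999, -0.04, 0.001, 0.0]
force: [0.6, -0.4, 6.0]
finger_gap: 0.148
gripper_force: 60.1
```

```bash
python3 to.py; T(){ python3 -c "
from station import manip;print(manip.sense()['ft_torque'].round(3))"; }; T
```

```text
tcp [0.5727 0.0645 0.1702] yaw -1.651 q6 1.57 tilt 0.14 t 31.35 F [ 0.6 -0.4  6. ] gap 0.148 gf 60.1
[-0.058  0.04  -0.131]
```

Request:
drive_effector(
  steps=[
    [0,0,0,0.05,0],
    [0,0,0,0.1,0],
    [0,0,0,0.12,0],
    [0,0,0,0.12,0],
  ],
)

```text
t: 31.75
tcp_pos: [0.572, 0.0647, 0.1702]
tool_rot: [0.995, -0.099, 0.0, 0.0]
force: [-0.5, 0.3, 6.9]
finger_gap: 0.141
gripper_force: 60.3
```

```bash
python3 to.py;T
```

```text
tcp [0.572  0.0647 0.1702] yaw -1.769 q6 1.688 tilt 0.06 t 31.75 F [-0.5  0.3  6.9] gap 0.141 gf 60.3
[0.062 0.22  0.336]
```

```bash
T(){ python3 -c "
from station import manip;print(manip.sense()['ft_torque'].round(3))"; }
```

Request:
drive_effector(
  steps=[
    [0,0,0,0.06,0],
    [0,0,0,0.12,0],
    [0,0,0,0.18,0],
    [0,0,0,0.24,0],
    [0,0,0,0.3,0],
    [0,0,0,0.35,0],
    [0,0,0,0.39,0],
    [0,0,0,0.39,0],
  ],
)

```text
t: 32.55
tcp_pos: [0.572, 0.0645, 0.1702]
tool_rot: [0.957, -0.29, 0.0, 0.0]
force: [-2.8, -0.1, 7.2]
finger_gap: 0.152
gripper_force: 60.3
```

```bash
python3 to.py;T
```

```text
tcp [0.572  0.0645 0.1702] yaw -2.159 q6 2.078 tilt 0.06 t 32.55 F [-2.8 -0.1  7.2] gap 0.152 gf 60.3
[-0.052  0.346  0.261]
```

Request:
drive_effector(
  steps=[
    [0,0,0,-0.01,0],
    [0,0,0,-0.01,0.6],
    [0,0,0,-0.01,0.6],
    [0,0,0,-0.01,0.6],
    [0,0,-0.04,-0.01,0.6],
    [0,0,-0.08,-0.01,0.6],
    [0,0,-0.13,-0.01,0.6],
    [0,0,-0.18,-0.01,0.6],
    [0,0,-0.2,-0.01,0.6],
    [0,0,-0.2,-0.01,0.6],
  ],
)

```text
t: 33.55
tcp_pos: [0.5736, 0.0645, 0.3734]
tool_rot: [0.958, -0.287, 0.004, -0.001]
force: [0.0, -0.2, -0.2]
finger_gap: 0.6
gripper_force: 0.0
```

```bash
python3 - <<'E'
from h import *
d,W,H=wrist("w10");m=W.reshape(-1,3);m=m[np.isfinite(m[:,0])]
C=np.array([.573,.064]);a=m[np.hypot(*(m[:,:2]-C).T)<.06]
b=a[(a[:,2]>.156)&(a[:,2]<.172)];print(len(b),cv2.minAreaRect(b[:,:2].astype(np.float32)*1000),b[:,2].max())
a=m[np.hypot(*(m[:,:2]-C).T)<.09];b=a[(a[:,2]>.128)&(a[:,2]<.14)];print(cv2.minEnclosingCircle(b[:,:2].astype(np.float32)*1000),np.median(b[:,2]))
cv2.imwrite("pics/c10.png",d["pixels"][:,:,::-1])
E
python3 to.py
```

```text
1068 ((572.7947998046875, 64.8563003540039), (13.902671813964844, 53.859649658203125), 57.07460021972656) 0.16545035457684648
((583.2843627929688, 58.83991241455078), 73.02690124511719) 0.1336810726056124
tcp [0.5722 0.0646 0.3705] yaw -2.153 q6 2.071 tilt 0.18 t 33.6 F [ 0.  -0.3 -0.8] gap 0.604 gf 0.0
```

View pics/c10.png

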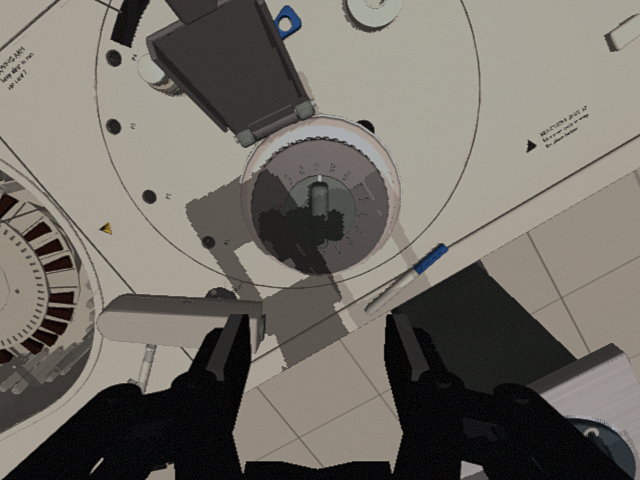

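Bar is now at −32.9° versus −9.4° at the start: 23.5° (0.41 rad) of slip with its height unchanged, so past the first click. I zoom in on the scale to confirm.

```bash
python3 - <<'E'
import cv2,numpy as np
a=cv2.imread("pics/w3.png")[130:280,240:400];b=cv2.imread("pics/c10.png")[130:280,240:400]
# rotate b so that world yaw matches w3 (tool turned cw by .424)
f=lambda i:cv2.convertScaleAbs(cv2.resize(i,None,fx=2.5,fy=2.5,interpolation=cv2.INTER_CUBIC),alpha=2.2)
cv2.imwrite("pics/z.png",np.hstack([f(a),f(b)]))
E
```

```text
(no output)
```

View pics/z.png

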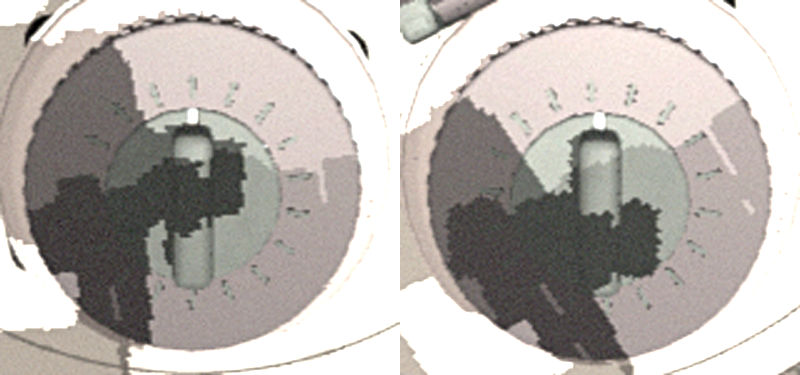

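The pointer has just passed the first mark right of its starting one (right panel, pointer (600,120), mark ~(592,95)): one click only. Now to the tab.

Request:
drive_effector(
  steps=[
    [0,0,-0.03,-0.1,0.6],
    [0,0,-0.05,-0.2,0.6],
    [0,0,-0.05,-0.35,0.6],
    [0,0,-0.05,-0.424,0.6],
    [0,0,-0.05,-0.424,0.6],
    [0,0,-0.05,-0.424,0.6],
  ],
)

```text
t: 34.2
tcp_pos: [0.5711, 0.0646, 0.4171]
tool_rot: [0.997, -0.08, -0.002, -0.0]
force: [0.7, 0.6, -0.0]
finger_gap: 0.602
gripper_force: 0.0
```

```bash
python3 to.py 0.728 0.0385 0.42 -1.729
```

```text
tcp [0.5711 0.0646 0.4171] yaw -1.731 q6 1.649 tilt 0.24 t 34.2 F [ 0.7  0.6 -0. ] gap 0.602 gf 0.0
delta [ 0.159   0.0008 -0.0035] turn -0.002
```

Request:
drive_effector(
  steps=[
    [0.05,0,0,0,0.6],
    [0.1,0,0,0,0.6],
    [0.14,0,0,0,0.6],
    [0.158,0,0,0,0.6],
    [0.158,0,0,0,0.6],
    [0.158,0,0.05,0,0.6],
    [0.158,0,0.09,0,0.6],
    [0.158,0,0.117,0,0.6],
    [0.158,0,0.117,0,0.6],
    [0.158,0,0.117,0,0.6],
  ],
)

```text
t: 35.2
tcp_pos: [0.7272, 0.04, 0.3026]
tool_rot: [0.997, -0.079, -0.0, -0.0]
force: [0.2, 0.3, 1.4]
finger_gap: 0.6
gripper_force: 0.0
```

```bash
python3 to.py 0.728 0.0385 0.3007 -1.729
```

```text
tcp [0.7272 0.04   0.3026] yaw -1.729 q6 1.631 tilt 0.05 t 35.2 F [0.2 0.3 1.4] gap 0.6 gf 0.0
delta [0.001  0.0013 0.0019] turn -0.0
```

Request:
drive_effector(
  steps=[
    [0.001,0.001,0.002,0,0],
    [0.001,0.001,0.002,0,0],
    [0.001,0.001,0.002,0,0],
    [0.001,0.001,0.002,0,0],
    [0.001,0.001,0.002,0,0],
    [-0.006,0.001,-0.002,0,0],
    [-0.013,0.001,-0.006,0,0],
    [-0.026,0.001,-0.012,0,0],
    [-0.04,0.001,-0.015,0,0],
    [-0.054,0.001,-0.018,0,0],
    [-0.069,0.001,-0.019,0,0],
    [-0.084,0.001,-0.018,0,0],
    [-0.098,0.001,-0.016,0,0],
  ],
  grip_n=30,
)

```text
t: 36.5
tcp_pos: [0.6315, 0.0545, 0.32]
tool_rot: [0.997, -0.079, 0.003, -0.0]
force: [3.0, 2.3, 3.0]
finger_gap: 0.231
gripper_force: 30.5
```

```bash
python3 to.py
```

```text
tcp [0.6315 0.0545 0.32  ] yaw -1.729 q6 1.639 tilt 0.3 t 36.5 F [3.  2.3 3. ] gap 0.231 gf 30.5
```

Request:
drive_effector(
  steps=[
    [-0.014,0,0.003,0,0],
    [-0.028,0,0.008,0,0],
    [-0.042,0,0.014,0,0],
    [-0.055,0,0.021,0,0],
    [-0.067,0,0.029,0,0],
    [-0.078,0,0.039,0,0],
    [-0.088,0,0.05,0,0],
    [-0.096,0,0.062,0,0],
    [-0.104,0,0.075,0,0],
    [-0.111,0,0.088,0,0],
    [-0.116,0,0.102,0,0],
    [-0.119,0,0.116,0,0],
    [-0.119,0,0.116,0,0],
  ],
)

```text
t: 37.8
tcp_pos: [0.5113, 0.0737, 0.201]
tool_rot: [0.997, -0.079, -0.002, -0.001]
force: [-1.0, 4.6, -0.3]
finger_gap: 0.226
gripper_force: 29.4
```

```bash
python3 to.py 0.5118 0.0737 0.174
```

```text
tcp [0.5113 0.0737 0.201 ] yaw -1.729 q6 1.654 tilt 0.28 t 37.8 F [-1.   4.6 -0.3] gap 0.226 gf 29.4
delta [ 0.0006 -0.0001  0.027 ] turn 0
```

Request:
drive_effector(
  steps=[
    [-0.001,0,0.01,0,0],
    [-0.001,0,0.02,0,0],
    [-0.001,0,0.026,0,0],
    [-0.001,0,0.029,0,0],
    [-0.001,0,0.03,0,0],
    [-0.001,0,0.03,0,0],
  ],
)

```text
t: 38.4
tcp_pos: [0.5094, 0.074, 0.172]
tool_rot: [0.997, -0.079, -0.004, -0.0]
force: [-3.1, 5.5, 0.5]
finger_gap: 0.228
gripper_force: 29.2
```

```bash
python3 to.py
```

```text
tcp [0.5094 0.074  0.172 ] yaw -1.729 q6 1.654 tilt 0.42 t 38.4 F [-3.1  5.5  0.5] gap 0.228 gf 29.2
```

Request:
drive_effector(
  steps=[
    [-0.001,0,0.003,0,0],
    [-0.001,0,0.004,0,0],
    [-0.001,0,0.004,0,0],
  ],
)

```text
t: 38.7
tcp_pos: [0.5094, 0.074, 0.1705]
tool_rot: [0.997, -0.079, -0.002, -0.0]
force: [-5.6, 4.2, 15.7]
finger_gap: 0.226
gripper_force: 30.8
```

```bash
python3 to.py
```

```text
tcp [0.5094 0.074  0.1705] yaw -1.729 q6 1.655 tilt 0.22 t 38.7 F [-5.6  4.2 15.7] gap 0.226 gf 30.8
```

Request:
drive_effector(
  steps=[
    [0,0,0,0,0.6],
    [0,0,0,0,0.6],
    [0,0,0,0,0.6],
    [0,0,0,0,0.6],
    [0,0,-0.05,0,0.6],
    [0,0,-0.1,0,0.6],
    [0,0,-0.15,0,0.6],
    [0,0,-0.2,0,0.6],
    [0,0,-0.24,0,0.6],
    [0,0,-0.24,0,0.6],
    [0,0,-0.24,0,0.6],
  ],
)

```text
t: 39.8
tcp_pos: [0.5113, 0.0731, 0.4088]
tool_rot: [0.997, -0.079, 0.001, 0.0]
force: [-0.0, 0.3, -0.6]
finger_gap: 0.601
gripper_force: 0.0
```

```bash
python3 - <<'E'
from h import *
np.set_printoptions(precision=4,suppress=True)
d,W,H=wrist("w11")
for n in["w1","w2","w11"]:
    m=np.load(f"pics/{n}.npz")["W"].reshape(-1,3);m=m[np.isfinite(m[:,0])]
    q=m[:,:2]-[.573,.064];X=q@[.9877,-.1564];Y=q@[.1564,.9877];k=(abs(Y)<.008)&(m[:,2]>.15)&(m[:,2]<.22)
    print(n,[round(float(np.median(m[k&(abs(X-x)<.006)][:,2])),4) if (k&(abs(X-x)<.006)).sum()>5 else None for x in(-.085,-.07,-.05,-.02,0,.03,.05)])
E
```

```text
w1 [0.1797, 0.1794, 0.1786, 0.1748, 0.1743, 0.1734, 0.1727]
w2 [0.1798, 0.1792, 0.1786, 0.1748, 0.1742, 0.1733, 0.1727]
w11 [0.1745, 0.1746, 0.1746, 0.1716, 0.1717, 0.1718, 0.1717]
```

View pics/w11.png

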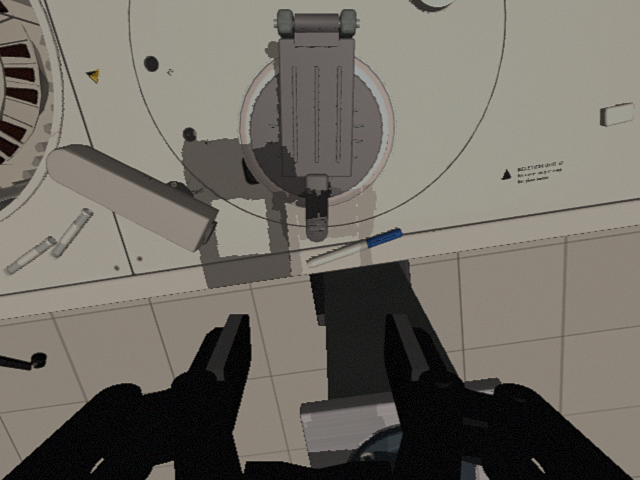

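The tab lies flat over the cap (315,110), level to within 1 mm along each section. The pen at (355,247) and the wipe at (617,115) are undisturbed. The gripper is clear, so I hand in.

```bash
python3 -c "
from station import manip;print(manip.sign_off())"
```

```text
the job is handed in; nothing more can be done
None
```

The job is handed in after about 40 s of robot time: both used dishes (only two were there) are in the canister, the cap is back on at its first click (about 0.41 rad of slip), the tab is folded flat, and I saw nothing else on the deck out of place; the hand-in gave no verdict back.

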